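Bush on the stand, brass bar held up to the inspection camera

ROBOT

A 6-joint arm with a two-finger parallel gripper is mounted at the origin on a cart in front of the work surface, level with it; the furniture and walls round the work are solid. World frame = base frame: x ahead of the robot, y to its left, z up, the work surface at z = 0. Lengths are in mm, angles in degrees, forces in N, time in s.
With the tool pointing down it reaches from about 325 to 775 mm from the base axis. Payload 9.3 kg.
Tool frame: the origin (TCP) lies midway between the tips of the shut fingers; the grasp point (between the pads) lies 19 mm behind it; z points along the fingers, y is the line along which they close (so a half turn about z gives the same grasp; the last joint's range is limited). The gripper opens to 85 mm and grips with 20 to 120 N. Pads are 22 mm wide; open, the fingers measure 114 mm over their backs; the gripper's body (76 mm by 85 mm) begins 54 mm behind the grasp point. The pads swing forward as they close: fully open they stand 13 mm farther back than shut.
Start: joints at [-77.498, 14.817, 1.232, 76.415, 0, 81.257], TCP at [199.292, -512.62, 231.279] pointing down, gripper open.
Joint ranges: [-174.27, 174.27], [-52.1, 104.24], [-59.71, 78.15], [-110.17, 111.67], [-87.03, 83.33], [-180, 180]. Speed limits (degrees/s): [127.2, 127.2, 159.86, 180, 180, 180].

INTERFACE

Orientations are given as [roll, pitch, yaw] about the fixed x, y, z axes, in that order (R = Rz(yaw) Ry(pitch) Rx(roll)).
In Python, from cell import sensors, eyes, ticket gives the robot as it stands. The module is installed in compiled form; this text tells all that it offers.
- The arm moves only by the shell command python3 -m creep 'ROWS'. ROWS is text: rows parted by semicolons, each of 7 numbers parted by spaces: the finger opening in m, from 0 to 0.0854, then the shift along the tool's x, y, z in m, then the turn, a rotation vector about the tool's x, y, z in rad. In form: hand dx dy dz rx ry rz; .... A call has 1 to 10 rows; each row shifts and turns the commanded pose from where the row before left it, along the tool's axes as they then stand; what a row does not reach is not made up. A row lasts 1/12 s, in which the tool goes at most 41.7 mm and 7.16 degrees, less where a joint would pass 70% of its speed; a pose out of reach is approached as far as the arm can. A call is refused whole if a number of a shift passes 0.0417 or a number of a turn 0.125, either way. A call with a gripper value outside its range is refused whole. The fingers move at their own pace and stop on an object; the grip force is fixed at half the most. Time passes only in rows, so rows that do not move let the fingers close. It gives the time, the measured TCP pose, the force, the opening and the grip force at its end, in the units of the state.
- sensors.read_state(): the state, without advancing time (a new reading comes with each control period).
- eyes.grab_frame(name): name is "scene" or "side" or "wrist"; returns a dict with "color" (480x640x3 uint8, red, green, blue), "intrinsics" (3x3 intrinsics, pixels), "k1" (the pictures are not rectified: a ray, as slopes to the right and down, at radius r is drawn at 1 + k1 r^2 times it, then the intrinsics apply), "origin" and "attitude" of the camera in the world. Camera axes: x right, y down, z forward; pixel columns grow to the right and rows downward; lengths in mm; the calibration is good to about 2 mm. A picture is of the moment at which its call begins. There is no depth.
- ticket.finish_job(): hands the job in; it is judged then, once.
The state is a dict: "t": time; "joints": joint angles; "joint_vel": joint speeds; "joint_torque": joint torques, N m; "ee_pos": TCP position; "orientation": TCP orientation; "force": force on the tool from outside, world axes, zero at the start; "ft_torque": the same for the moment, N m; "gripper_width": finger opening in mm; "finger_force": force on a finger pad.
Only numpy, scipy, OpenCV 4.12 (cv2) and the standard library are available. Lean on these libraries where they do the work, as an engineer would, in place of code of your own. Each camera call takes 0.05 s, during which the arm holds its last target. There are 200 camera calls.

TASK

The little inspection camera on the bench is to photograph the brass bar together with its bush. Set the bronze bush upright over the spigot of the camera's pedestal, then lift the bar out of the vee blocks and hold it level straight above the pedestal at the height of the lens, one end pointing squarely at the lens. Finish while still holding the bar there, still in the air; keep off the camera and leave the copper ring, the pliers and the spanner alone.

Things in the scene. Friction and masses are not known exactly. Their poses are not given: they have to be found in the camera images.
- pedestal_top (a point): Centre of the seat of the inspection rig's steel pedestal, 90 mm above the bench: a disc 56 mm across, 10 mm thick, on a 24 mm column. In its middle a spigot 38 mm across (34 at the top) stands 6 mm proud; the bush goes over it. z is up, x points level to the camera. Fixed; nothing stands above it.
- lens (a point): Centre of the camera lens's front face, 110 mm above the pedestal seat (200 mm above the bench) and 154 mm from the pedestal axis. It looks level over the pedestal, along the negative x of this point. The bar's centre is to be straight above the pedestal at this height, the bar lying along this axis.
- camera_head: The camera: a grey box 56 x 46 x 44 mm with a black lens 37 mm across, on a steel column 196 mm from the pedestal axis; its top is 222 mm above the bench. Origin on the bench under the pedestal axis, axes as pedestal_top. Fixed. Not to be touched.
- bar_center (a point): Centre of the brass bar, a round off-cut 28 mm in diameter and 80 mm long, about 0.42 kg (0.3 to 0.6). Its long axis is the y axis of this point; both ends are alike; z is up. At the start it lies level in the vee blocks, its centre 84 mm above the bench. It does not roll.
- vees: The pair of steel vee blocks that carries the bar, fixed: each 14 mm thick and 46 mm wide, 26 to 40 mm either side of the bar's middle; the 52 mm between them are free down to the base plate (62 x 100 x 10 mm). Their jaws reach 77 mm above the bench, the bar's underside lies at 70 mm. Origin on the bench under the bar's middle, y along the bar.
- bush_center (a point): Centre of the bronze bush, a thin-walled open ring 58 mm outside diameter and 20 mm high, with a bore of about 50 mm, about 0.11 kg; it lies on the bench with its axis (z) upright, its centre 10 mm above the bench. It is grasped across its outside diameter.
- bush: The same bush; origin at the centre of its underside.
- bar: The same bar; origin 14 mm under its centre, at the underside; y along the bar.
- rig: The fixed inspection rig: aluminium base plate 275 x 84 x 10 mm, from 40 mm in front of the pedestal axis (end nearer the robot) to 235 mm behind it, with pedestal, column and camera. Origin on the bench under the pedestal axis, axes as pedestal_top.
- copper_ring: Bystander: a flat copper sealing ring 60 mm across and 9 mm thick, lying on the bench; lower than the bush and with a smaller hole. Origin at the centre of its underside.
- pliers: Bystander: pliers with red handles, 61 x 162 x 14 mm, lying at the left edge of the bench. Origin at the centre of the underside.
- spanner_10: Bystander: a small steel spanner, 27 x 160 x 11 mm, the nearest one on the right, towards the front of the bench. Origin at the centre of the underside.

How it is judged:
By the outcome, as a careful person would: the job done as asked, in the order asked, and still so for the second after the job is handed in, while the arm keeps its last pose, push and grip.
It also fails if it takes over 61 s, if anything falls off the work surface, if the arm or the gripper's body presses on something with over 40 N, if the wrist force passes 120 N, or if a joint passes its speed limit or range.

## Working session

There is one attempt and no reset: what is moved stays moved. The work goes in short steps, Python scripts to look and compute and a shell command to move; the robot and the scene stay as the last step left them, time stands still between calls to the robot, and variables do not carry over. Pictures are saved under pics/ and viewed, at most 10 in all, crops included, and the job is handed in when it is done.

```bash
mkdir -p pics; cat > h.py <<'E'
import numpy as np, cv2
from scipy.spatial.transform import Rotation as R
from cell import sensors, eyes, ticket
def grab(n,save=None):
    f=eyes.grab_frame(n)
    if save: cv2.imwrite('pics/'+save,f['color'][:,:,::-1])
    return f
def cam(f):
    a=np.array(f['attitude'],float)
    M=a if a.shape==(3,3) else R.from_euler('xyz',a,degrees=True).as_matrix()
    return np.array(f['origin'],float),M
def ray(f,u,v):
    K=np.array(f['intrinsics']);d=np.array([f['k1'],0,0,0,0],float)
    p=cv2.undistortPoints(np.array([[[u,v]]],float),K,d)[0,0]
    o,M=cam(f); w=M@np.array([p[0],p[1],1]); return o,w/np.linalg.norm(w)
def onz(f,u,v,z):
    o,w=ray(f,u,v); return o+w*(z-o[2])/w[2]
def proj(f,P):
    o,M=cam(f); c=M.T@(np.array(P,float)-o)
    q,_=cv2.projectPoints(c.reshape(1,1,3),np.zeros(3),np.zeros(3),np.array(f['intrinsics']),np.array([f['k1'],0,0,0,0],float)); return q[0,0]
def st():
    s=sensors.read_state(); print({k:np.round(s[k],2).tolist() for k in('t','ee_pos','orientation','force','gripper_width','joints')})
    return s
E
python3 - <<'E'
from h import *
st()
for n in('scene','side','wrist'):
    f=grab(n,n+'0.png'); print(n,f['origin'],f['attitude'],f['intrinsics'],f['k1'])
E
```

```text
{'t': 0.0, 'ee_pos': [199.22, -512.33, 230.66], 'orientation': [-179.92, -0.01, 21.24], 'force': [0.5, 0.46, -0.7], 'gripper_width': 85.47, 'joints': [-77.5, 14.85, 1.19, 76.42, 0.0, 81.26]}
scene [-121.31589408  296.52725764 1083.0843559 ] [-138.19095711    0.54683798 -118.82699861] [[550.16816005   0.         305.6970693 ]
 [  0.         550.16816005 231.1806108 ]
 [  0.           0.           1.        ]] 0.00965290984303748
side [  512.76079843 -1034.75957651   656.52344795] [-120.04263508   -0.54956399   -6.00702297] [[447.10534015   0.         320.58583772]
 [  0.         447.10534015 238.93183651]
 [  0.           0.           1.        ]] -0.0284895499738236
wrist [ 275.42081398 -483.36262302  371.61502165] [ 1.61697481e+02  1.55431127e-01 -6.87702287e+01] [[330.60683327   0.         317.23385394]
 [  0.         330.60683327 234.37332514]
 [  0.           0.           1.        ]] -0.011680904249779222
```

View pics/scene0.png

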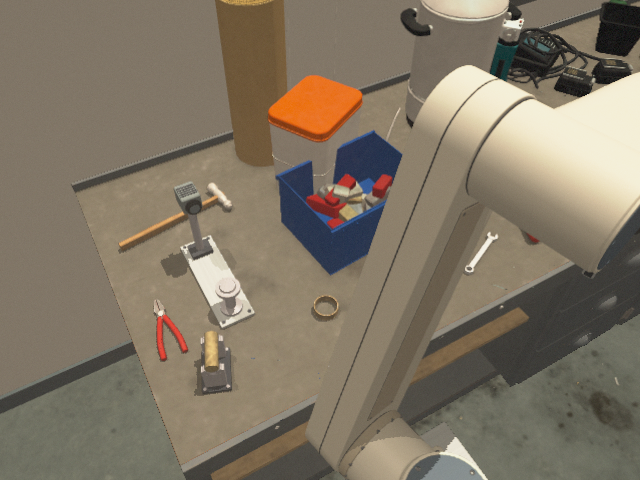

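View pics/side0.png

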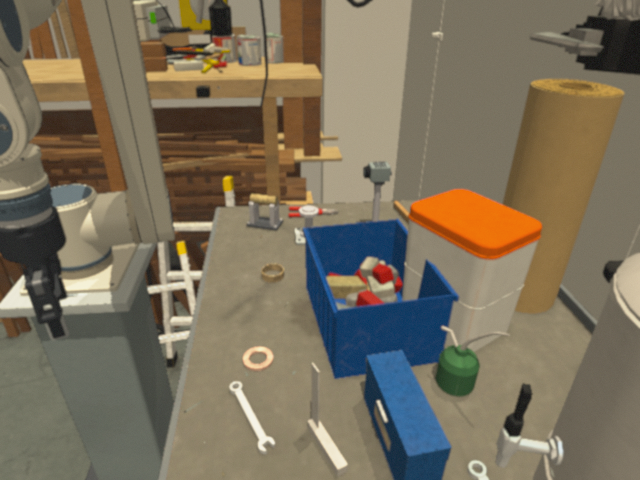

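Scene view: bush at about (326,307), bar (211,352) in the vees, pedestal top (228,285), camera (190,198). The side view shows bush (272,271), copper ring (258,358) and the spanner (252,417). I'll do coarse localisation first.

```bash
python3 - <<'E'
from h import *
f=grab('scene'); g=grab('side')
for n,u,v,z in [('bush',326,307,10),('seat',228,287,93),('barA',210,334,84),('barB',210,370,84),('bar',211,352,98),('plate c1',181,246,10),('plate c2',211,238,10),('plate c3',253,318,10),('plate c4',222,328,10),('lens',194,204,200)]:
    print(n,onz(f,u,v,z).round(0))
for n,u,v,z in [('bush',273,271,10),('seat',309,211,93),('barA',250,199,84),('barB',276,199,84),('ring',258,358,5)]:
    print('side',n,onz(g,u,v,z).round(0))
c=f['color'][170:400,100:370]; cv2.imwrite('pics/c1.png',cv2.resize(c[:,:,::-1],(704,600),interpolation=cv2.INTER_CUBIC))
E
```

```text
bush [494. -84.  10.]
seat [598. 108.  93.]
barA [511. 187.  84.]
barB [435. 219.  84.]
bar [463. 203.  98.]
plate c1 [836. 146.  10.]
plate c2 [824.  68.  10.]
plate c3 [550.  77.  10.]
plate c4 [560. 150.  10.]
lens [770. 103. 200.]
side bush [497. -76.  10.]
side seat [604.  93.  93.]
side barA [435. 207.  84.]
side barB [513. 201.  84.]
side ring [ 463. -375.    5.]
```

View pics/c1.png

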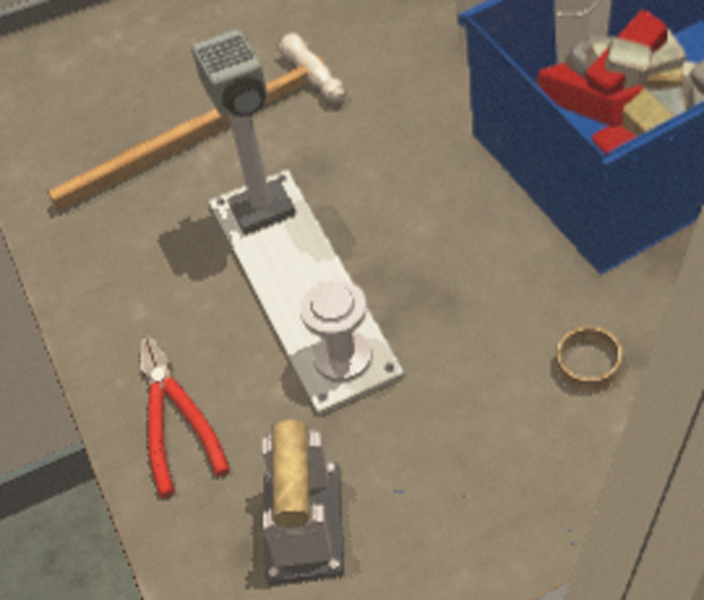

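```bash
cat >> h.py <<'E'
def go(pos,yaw):
    s=st(); o=s['orientation']; Rt=R.from_euler('xyz',o,degrees=True); T=R.from_euler('xyz',[180,0,yaw],degrees=True)
    rv=(Rt.inv()*T).as_rotvec(); d=np.array(pos)-s['ee_pos']
    print('shift(m) before turn',(Rt.inv().apply(d)/1000).round(4),'after turn',(T.inv().apply(d)/1000).round(4),'turn',rv.round(4))
E
A="0.0854 0 0 0 0 0 -0.125"
python3 -m creep '0.0854 0 0 0 0 0 -0.125;0.0854 0 0 0 0 0 -0.125;0.0854 0 0 0 0 0 -0.125;0.0854 0 0 0 0 0 -0.125;0.0854 0 0 0 0 0 -0.125;0.0854 0 0 0 0 0 -0.125;0.0854 0 0 0 0 0 -0.125;0.0854 0 0 0 0 0 -0.125;0.0854 0 0 0 0 0 -0.125;0.0854 0 0 0 0 0 -0.125'
python3 -m creep '0.0854 0 0 0 0 0 -0.125;0.0854 0 0 0 0 0 -0.125;0.0854 0 0 0 0 0 -0.125;0.0854 0 0 0 0 0 -0.125;0.0854 0 0 0 0 0 -0.125;0.0854 0 0 0 0 0 -0.125;0.0854 0 0 0 0 0 -0.125;0.0854 0 0 0 0 0 -0.125;0.0854 0 0 0 0 0 -0.125;0.0854 0 0 0 0 0 -0.125'
python3 -c "
from h import *
go([494,-81,230],170)"
```

```text
t: 1.08
ee_pos: [199.3, -512.6, 231.1]
orientation: [-180.0, -0.0, 93.2]
force: [0.1, 0.7, -0.6]
gripper_width: 85.4
finger_force: 0.0
t: 1.92
ee_pos: [199.3, -512.6, 231.2]
orientation: [180.0, -0.0, 164.8]
force: [0.4, 0.6, 0.5]
gripper_width: 85.4
finger_force: 0.0
{'t': 1.92, 'ee_pos': [199.29, -512.56, 231.19], 'orientation': [179.99, -0.01, 164.84], 'force': [0.4, 0.61, 0.51], 'gripper_width': 85.45, 'joints': [-77.5, 14.82, 1.22, 76.42, -0.0, -62.34]}
shift(m) before turn [-0.1716  0.4936  0.0013] after turn [-0.2153  0.4762  0.0012] turn [ 0.0002 -0.0001 -0.0901]
```

```bash
python3 -m creep '0.0854 -0.012 0.035 0 0 0 0;0.0854 -0.012 0.035 0 0 0 0;0.0854 -0.012 0.035 0 0 0 0;0.0854 -0.012 0.035 0 0 0 0;0.0854 -0.012 0.035 0 0 0 0;0.0854 -0.012 0.035 0 0 0 0;0.0854 -0.012 0.035 0 0 0 0'
python3 -m creep '0.0854 -0.012 0.035 0 0 0 0;0.0854 -0.012 0.035 0 0 0 0;0.0854 -0.012 0.035 0 0 0 0;0.0854 -0.012 0.035 0 0 0 0;0.0854 -0.012 0.035 0 0 0 0;0.0854 -0.012 0.035 0 0 0 0;0.0854 -0.012 0.035 0 0 0 0;0.0854 0 0 0 0 0 0'
python3 -c "
from h import *
go([494,-81,230],170)
grab('wrist','w1.png')"
```

```text
t: 2.5
ee_pos: [346.3, -297.4, 231.4]
orientation: [-180.0, 0.0, 164.5]
force: [1.5, -0.7, 0.7]
gripper_width: 85.3
finger_force: 0.0
t: 3.17
ee_pos: [494.6, -80.9, 231.0]
orientation: [179.9, 0.0, 164.8]
force: [-1.3, -1.2, -0.5]
gripper_width: 85.6
finger_force: 0.0
{'t': 3.17, 'ee_pos': [494.61, -80.91, 231.02], 'orientation': [179.91, 0.02, 164.75], 'force': [-1.33, -1.16, -0.49], 'gripper_width': 85.56, 'joints': [-18.95, 10.03, -5.13, 74.83, 0.09, -3.7]}
shift(m) before turn [ 0.0006 -0.0002  0.001 ] after turn [ 0.0006 -0.0002  0.001 ] turn [ 0.0016  0.0004 -0.0916]
```

View pics/w1.png

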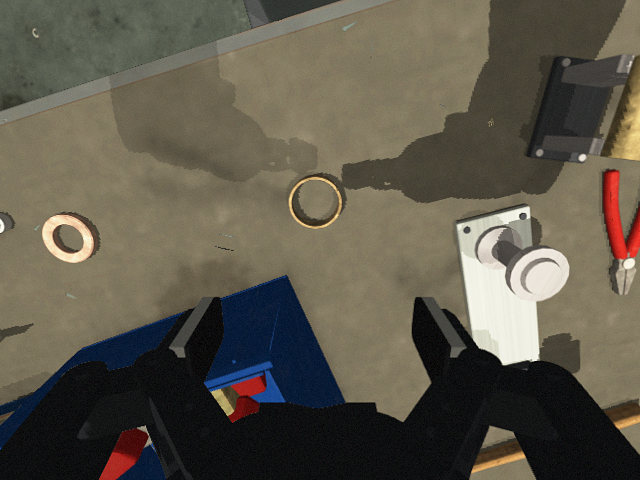

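Wrist view: the bush's centre is at about (316,202), the copper ring at (68,238), the pedestal at (538,273) and part of the bar on the right. I'll mask the bush and take the bin rim's position as well.

```bash
python3 - <<'E'
from h import *
f=grab('wrist'); im=f['color']; hsv=cv2.cvtColor(im,cv2.COLOR_RGB2HSV)
m=cv2.inRange(hsv,(8,90,80),(30,255,255)); w=np.zeros_like(m); w[160:245,275:360]=1; m*=w
cs,_=cv2.findContours(m,cv2.RETR_EXTERNAL,cv2.CHAIN_APPROX_NONE)
pts=np.vstack(cs).reshape(-1,2); (c,r)=cv2.minEnclosingCircle(pts); print(c,r)
e=cv2.fitEllipse(cv2.convexHull(pts)); print(e)
for z in(10,20): print(z,onz(f,*e[0],z).round(1))
for u,v in((e[0][0]-r,e[0][1]),(e[0][0]+r,e[0][1])): print(onz(f,u,v,18).round(1))
# pedestal seat disc
print('bin corner bottom-ish',onz(f,288,277,100).round(0),onz(f,288,277,0).round(0),onz(f,340,400,0).round(0))
for k in((512,273),(570,273),(540,246),(540,300)): print('seat',onz(f,*k,90).round(1))
E
```

```text
(317.1379089355469, 202.3281707763672) 26.97610092163086
((316.939697265625, 202.93695068359375), (52.15640640258789, 53.56269073486328), 106.66779327392578)
10 [495.7 -83.1  10. ]
20 [493.5 -82.5  20. ]
[ 486.2 -111.    18. ]
[501.7 -54.2  18. ]
bin corner bottom-ish [ 535. -121.  100.] [ 579. -143.    0.] [ 782. -127.    0.]
seat [591.   80.5  90. ]
seat [605.7 133.7  90. ]
seat [570.5 107.7  90. ]
seat [627.3 104.5  90. ]
```

```bash
python3 - <<'E'
from h import *
f=grab('scene');w=grab('wrist')
print(onz(f,331,270,0).round(0))
for z in(80,100,120,140): print(z,onz(f,332,231,z).round(0),onz(w,288,277,z).round(0),onz(w,80,350,z).round(0))
E
```

```text
[ 588. -154.    0.]
80 [ 638. -184.   80.] [ 542. -128.   80.] [ 565. -365.   80.]
100 [ 623. -174.  100.] [ 534. -124.  100.] [ 555. -345.  100.]
120 [ 608. -165.  120.] [ 525. -119.  120.] [ 545. -324.  120.]
140 [ 593. -155.  140.] [ 516. -115.  140.] [ 535. -303.  140.]
```

```bash
python3 -m creep '0.0854 0 -0.002 0.033 0 0 0;0.0854 0 0 0.033 0 0 0;0.0854 0 0 0.033 0 0 0;0.0854 0 0 0.033 0 0 0;0.0854 0 0 0.033 0 0 0;0.0854 0 0 0.02 0 0 0;0.0854 0 0 0.01 0 0 0;0.0854 0 0 0 0 0 0;0.0854 0 0 0 0 0 0'
python3 -c "
from h import *
go([494.5,-82.8,-2],165)
f=grab('wrist','w2.png')"
```

```text
t: 4.12
ee_pos: [491.2, -88.4, 36.3]
orientation: [-180.0, -0.0, 164.4]
force: [-0.0, 0.0, 0.4]
gripper_width: 85.3
finger_force: 0.0
{'t': 4.12, 'ee_pos': [491.16, -88.42, 36.35], 'orientation': [-179.99, -0.04, 164.37], 'force': [-0.01, 0.03, 0.38], 'gripper_width': 85.25, 'joints': [-19.84, 18.05, -25.02, 46.97, -0.01, -4.21]}
shift(m) before turn [-0.0017  0.0063  0.0383] after turn [-0.0018  0.0063  0.0383] turn [-0.0001 -0.0008 -0.011 ]
```

View pics/w2.png

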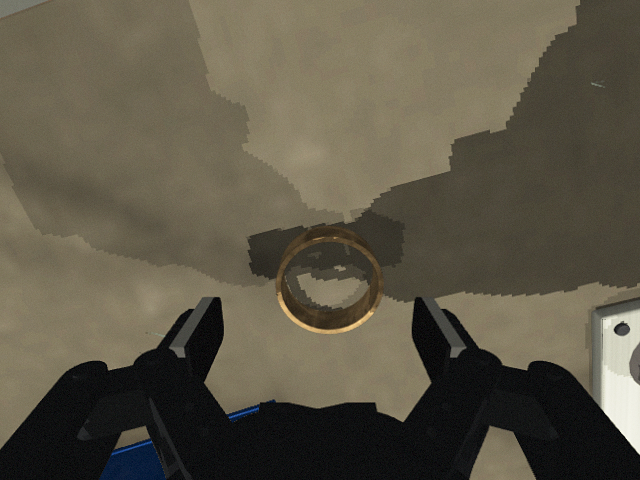

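Near view: bush's top rim is about centred at (330,280), fingers' midline at column 320, so a few mm of shift along tool y.

```bash
python3 - <<'E'
from h import *
f=grab('wrist'); im=f['color']; hsv=cv2.cvtColor(im,cv2.COLOR_RGB2HSV)
for u,v in((276,280),(383,280),(330,228),(330,334)): print(onz(f,u,v,20 if v!=228 else 20).round(1))
go([494.5,-82.8,-2],165)
E
```

```text
[ 483.8 -108.3   20. ]
[499. -54.  20.]
[463.8 -73.5  20. ]
[523.7 -89.5  20. ]
{'t': 4.22, 'ee_pos': [492.17, -88.31, 37.38], 'orientation': [-179.99, 0.1, 164.41], 'force': [0.95, -0.05, 0.31], 'gripper_width': 85.15, 'joints': [-19.79, 17.98, -24.94, 46.98, -0.0, -4.21]}
shift(m) before turn [-0.0007  0.0059  0.0394] after turn [-0.0008  0.0059  0.0394] turn [-0.0002  0.0017 -0.0103]
```

```bash
python3 -m creep '0.0854 0 0.006 0 0 0 0;0.0854 0 0 0.013 0 0 0;0.0854 0 0 0.013 0 0 0;0.0854 0 0 0.012 0 0 0;0.0854 0 0 0 0 0 0;0.04 0 0 0 0 0 0;0.04 0 0 0 0 0 0;0.04 0 0 0 0 0 0;0.04 0 0 0 0 0 0;0.04 0 0 0 0 0 0'
python3 -m creep '0.04 0 0 0 0 0 0;0.04 0 0 0 0 0 0;0.04 0 0 0 0 0 0;0.04 0 0 0 0 0 0'
python3 -c "
from h import *
go([597,108,160],175)"
```

```text
t: 5.05
ee_pos: [494.0, -81.6, -0.2]
orientation: [180.0, 0.1, 164.5]
force: [-1.8, 1.7, 8.1]
gripper_width: 56.0
finger_force: 61.9
t: 5.38
ee_pos: [494.0, -81.6, -0.2]
orientation: [180.0, 0.1, 164.5]
force: [-1.4, 1.1, 8.6]
gripper_width: 55.5
finger_force: 61.9
{'t': 5.38, 'ee_pos': [494.04, -81.57, -0.17], 'orientation': [179.99, 0.13, 164.49], 'force': [-1.44, 1.07, 8.59], 'gripper_width': 55.45, 'joints': [-19.0, 20.65, -27.74, 41.49, 0.02, -3.49]}
shift(m) before turn [-0.0489  0.2102 -0.16  ] after turn [-0.086   0.1978 -0.1602] turn [-0.      0.0023 -0.1834]
```

```bash
python3 -m creep '0.04 0 0 -0.01 0 0 0;0.04 0 0 -0.02 0 0 0;0.04 0 0 -0.03 0 0 0;0.04 0 0 -0.04 0 0 0;0.04 0 0 -0.04 0 0 0;0.04 0 0 -0.02 0 0 0;0.04 0 0 0 0 0 0'
python3 -c "
from h import *
go([597,108,160],178)
f=grab('wrist','w3.png')"
```

```text
t: 5.97
ee_pos: [495.5, -82.2, 164.0]
orientation: [-180.0, 0.5, 164.5]
force: [-0.5, -1.1, -0.7]
gripper_width: 55.5
finger_force: 64.3
{'t': 5.97, 'ee_pos': [495.47, -82.2, 164.0], 'orientation': [-179.97, 0.53, 164.49], 'force': [-0.48, -1.08, -0.68], 'gripper_width': 55.49, 'joints': [-19.0, 11.58, -13.13, 64.76, 0.0, -3.49]}
shift(m) before turn [-0.0469  0.2104  0.0043] after turn [-0.0948  0.1936  0.004 ] turn [-0.0016  0.0091 -0.2358]
```

View pics/w3.png

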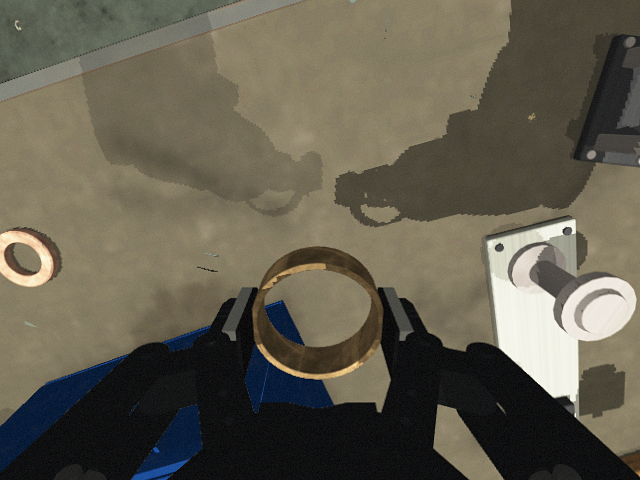

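The bush is held squarely between the pads. The spigot is at about (600,303). I'll move most of the way, then measure it.

```bash
python3 -m creep '0.04 0 0 0 0 0 -0.118;0.04 0 0 0 0 -0.009 -0.118;0.04 -0.014 0.029 0 0 0 0;0.04 -0.014 0.029 0 0 0 0;0.04 -0.014 0.029 0 0 0 0;0.04 -0.014 0.029 0 0 0 0;0.04 0 0 0 0 0 0;0.04 0 0 0 0 0 0'
python3 -c "
from h import *
go([597,108,160],178)
f=grab('wrist','w4.png')"
```

```text
t: 6.68
ee_pos: [553.0, 33.9, 157.3]
orientation: [-180.0, 0.4, 178.2]
force: [0.1, 0.0, -1.3]
gripper_width: 55.4
finger_force: 64.3
{'t': 6.68, 'ee_pos': [553.05, 33.88, 157.29], 'orientation': [-179.98, 0.39, 178.16], 'force': [0.08, 0.03, -1.31], 'gripper_width': 55.43, 'joints': [-5.17, 16.76, -7.0, 65.85, -0.0, -3.33]}
shift(m) before turn [-0.0416  0.0755 -0.0025] after turn [-0.0413  0.0756 -0.0027] turn [-0.0004  0.0068  0.0028]
```

View pics/w4.png

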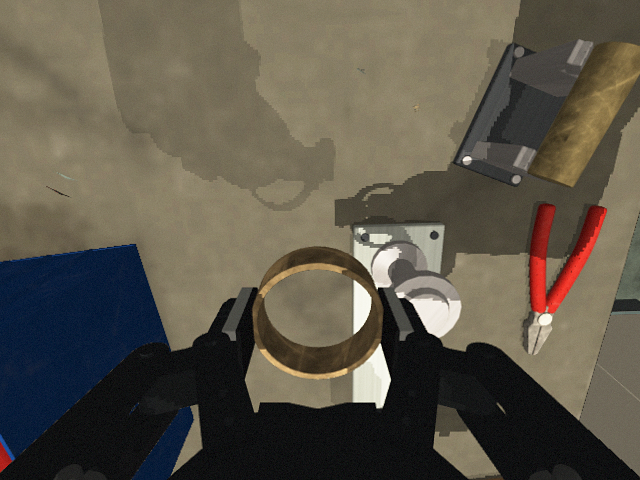

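View 4: the seat disc spans to about (461,308) on the right, partly hidden by the right finger. The bar (585,115) is at full view on the right, its axis tilted. I'll fit the seat rim from radial edges and take the bar's outline too.

```bash
python3 - <<'E'
from h import *
from scipy.optimize import least_squares
f=grab('wrist'); im=f['color']; g=cv2.GaussianBlur(cv2.cvtColor(im,cv2.COLOR_RGB2GRAY),(3,3),0).astype(float)
c=np.array([429,305.]); P=[];U=[]
for a in np.radians(np.arange(-75,100,5)):
    r=np.arange(24,42,.5); x=c[0]+r*np.cos(a); y=c[1]+r*np.sin(a)
    v=cv2.remap(g.astype(np.float32),x.astype(np.float32)[None],y.astype(np.float32)[None],cv2.INTER_LINEAR)[0]
    k=np.argmin(np.gradient(v)); P.append(onz(f,x[k],y[k],90)[:2]); U.append((round(np.degrees(a)),r[k]))
P=np.array(P); print(U)
s=least_squares(lambda q:np.hypot(*(P-q).T)-28,[597,108],loss='soft_l1'); print('seat',s.x,np.abs(s.fun).round(1))
# bar: brass mask
hsv=cv2.cvtColor(im,cv2.COLOR_RGB2HSV); m=cv2.inRange(hsv,(14,80,60),(32,255,255)); w=np.zeros_like(m); w[30:200,500:640]=1; m*=w
cs,_=cv2.findContours(m,cv2.RETR_EXTERNAL,cv2.CHAIN_APPROX_NONE); k=max(cs,key=cv2.contourArea); print(cv2.boundingRect(k),cv2.minAreaRect(k))
q=cv2.boxPoints(cv2.minAreaRect(k)); print(q.round(0).tolist()); print([onz(f,*p,84).round(0).tolist() for p in q])
# plate front corners
for p in((353,226),(444,223),(353,400)): print('plate',onz(f,*p,10).round(1))
E
```

```text
[(-75, np.float64(29.5)), (-70, np.float64(29.5)), (-65, np.float64(29.5)), (-60, np.float64(30.5)), (-55, np.float64(30.0)), (-50, np.float64(30.5)), (-45, np.float64(30.5)), (-40, np.float64(30.5)), (-35, np.float64(31.0)), (-30, np.float64(31.5)), (-25, np.float64(31.5)), (-20, np.float64(32.0)), (-15, np.float64(25.5)), (-10, np.float64(32.0)), (-5, np.float64(32.5)), (0, np.float64(33.5)), (5, np.float64(33.5)), (10, np.float64(33.0)), (15, np.float64(32.5)), (20, np.float64(33.5)), (25, np.float64(33.0)), (30, np.float64(33.0)), (35, np.float64(32.5)), (40, np.float64(33.0)), (45, np.float64(33.0)), (50, np.float64(33.0)), (55, np.float64(33.0)), (60, np.float64(34.0)), (65, np.float64(34.0)), (70, np.float64(34.5)), (75, np.float64(33.5)), (80, np.float64(30.5)), (85, np.float64(28.5)), (90, np.float64(27.5)), (95, np.float64(26.0))]
seat [602.26735828 107.21093928] [0.3 0.4 0.5 0.1 0.4 0.2 0.3 0.5 0.3 0.1 0.3 0.  4.6 0.2 0.1 0.8 0.8 0.4
 0.1 0.8 0.5 0.5 0.  0.4 0.3 0.2 0.  0.6 0.3 0.3 1.  4.1 6.4 7.8 9.7]
(529, 41, 111, 147) ((589.83642578125, 111.73152923583984), (53.10224151611328, 164.28363037109375), 28.69490623474121)
[[527.0, 171.0], [606.0, 27.0], [653.0, 52.0], [574.0, 197.0]]
[[506.0, 170.0, 84.0], [425.0, 202.0, 84.0], [439.0, 233.0, 84.0], [524.0, 204.0, 84.0]]
plate [562.1  65.5  10. ]
plate [562.1 148.3  10. ]
plate [764.1  65.8  10. ]
```

```bash
python3 -m creep '0.04 -0.016 0.024 0 0 -0.005 0;0.04 -0.016 0.024 0 0 0 0;0.04 -0.015 0.023 0 0 0 0;0.04 0 0 0 0 0 0;0.04 0 0 0 0 0 0'
python3 -c "
from h import *
go([603,107,92],178)"
```

```text
t: 7.2
ee_pos: [602.6, 101.5, 158.6]
orientation: [-180.0, 0.7, 178.0]
force: [0.2, -0.2, -0.2]
gripper_width: 55.8
finger_force: 64.3
{'t': 7.2, 'ee_pos': [602.65, 101.49, 158.55], 'orientation': [-179.95, 0.73, 178.02], 'force': [0.2, -0.18, -0.19], 'gripper_width': 55.76, 'joints': [1.74, 21.88, 0.92, 68.31, -0.1, 3.72]}
shift(m) before turn [0.0007 0.0056 0.0665] after turn [-0.0002  0.0055  0.0666] turn [-0.0008  0.0128  0.0004]
```

```bash
python3 -m creep '0.04 0 0.0055 0 0 0.0128 0;0.04 0 0 0.02 0 0 0;0.04 0 0 0.02 0 0 0;0.04 0 0 0.01 0 0 0;0.04 0 0 0 0 0 0;0.04 0 0 0 0 0 0'
python3 - <<'E'
from h import *
go([603,107,90],178)
f=grab('wrist'); im=f['color'][220:440,200:480,::-1]; a=cv2.resize(im,(560,440),interpolation=cv2.INTER_CUBIC)
s=grab('scene')['color'][250:350,180:290,::-1]; a2=cv2.resize(s,(240,218)); c=np.zeros((440,800,3),np.uint8); c[:,:560]=a; c[:218,560:]=a2; cv2.imwrite('pics/w5.png',c)
E
```

```text
t: 7.7
ee_pos: [602.6, 106.6, 109.4]
orientation: [-180.0, 0.0, 177.9]
force: [0.0, -1.1, 0.1]
gripper_width: 55.3
finger_force: 64.3
{'t': 7.7, 'ee_pos': [602.63, 106.56, 109.43], 'orientation': [-179.96, 0.01, 177.95], 'force': [0.02, -1.09, 0.05], 'gripper_width': 55.31, 'joints': [2.19, 24.05, -3.08, 62.86, -0.04, 4.25]}
shift(m) before turn [-0.0004  0.0005  0.0194] after turn [-0.0004  0.0005  0.0194] turn [-0.0006  0.0001 -0.0009]
```

View pics/w5.png

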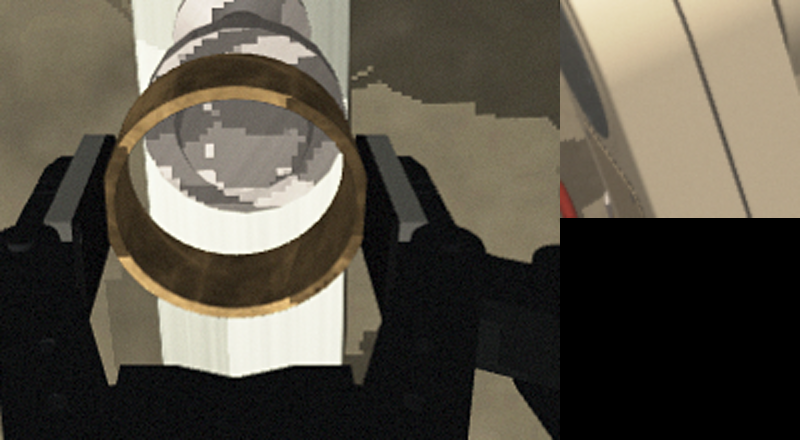

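Crop: the bush's top rim is centred at crop (236,202) and the spigot top at about (245,140). I'll turn both into points at their heights.

```bash
python3 - <<'E'
from h import *
f=grab('wrist')
print('bush',onz(f,318,321,129.5).round(1)); 
for k in((245,141),): print('spigot',onz(f,200+k[0]/2,220+k[1]/2,96).round(1))
print('seat back edge',onz(f,322,220+212/2,90).round(1),'L/R',onz(f,272,292,90).round(1),onz(f,371.5,292,90).round(1))
print('rim L/R/T/B',*[onz(f,200+u/2,220+v/2,129.5).round(1) for u,v in((106,195),(366,195),(240,87),(236,318))])
E
```

```text
bush [602.8 107.4 129.5]
spigot [606.2 109.7  96. ]
seat back edge [631.8 108.7  90. ] L/R [609.3  82.2  90. ] [611.3 136.4  90. ]
rim L/R/T/B [600.1  79.9 129.5] [602.1 134.9 129.5] [576.3 109.1 129.5] [633.2 106.3 129.5]
```

```bash
python3 -m creep '0.04 -0.0015 0.002 0 0 0 0;0.04 0 0 0.008 0 0 0;0.04 0 0 0.007 0 0 0;0.04 0 0 0.003 0 0 0;0.04 0 0 0 0 0 0;0.04 0 0 0 0 0 0'
python3 -c "
from h import *
go([604,109.5,90],178)"
```

```text
t: 8.35
ee_pos: [604.4, 109.2, 90.8]
orientation: [-180.0, 0.0, 178.0]
force: [0.6, 0.0, -1.5]
gripper_width: 55.8
finger_force: 64.4
{'t': 8.35, 'ee_pos': [604.36, 109.17, 90.77], 'orientation': [-179.97, 0.02, 178.01], 'force': [0.55, 0.02, -1.5], 'gripper_width': 55.78, 'joints': [2.43, 24.98, -4.46, 60.53, -0.04, 4.42]}
shift(m) before turn [0.0004 0.0003 0.0008] after turn [0.0004 0.0003 0.0008] turn [-0.0006  0.0004  0.0001]
```

```bash
python3 -m creep '0.04 0 0 0.0012 0 0 0;0.04 0 0 0 0 0 0'
python3 -m creep '0.04 0 0 0.001 0 0 0;0.04 0 0 0 0 0 0'
```

```text
t: 8.52
ee_pos: [604.6, 109.2, 90.0]
orientation: [-180.0, 0.1, 178.0]
force: [0.2, -1.0, -1.0]
gripper_width: 55.4
finger_force: 64.4
t: 8.68
ee_pos: [604.7, 109.1, 89.9]
orientation: [-180.0, 0.1, 178.0]
force: [-1.9, 0.3, 5.8]
gripper_width: 55.3
finger_force: 65.1
```

```bash
python3 -m creep '0.0854 0 0 0 0 0 0;0.0854 0 0 0 0 0 0;0.0854 0 0 0 0 0 0;0.0854 0 0 0 0 0 0;0.0854 0 0 -0.01 0 0 0;0.0854 0 0 -0.03 0 0 0;0.0854 0 0 -0.04 0 0 0;0.0854 0 0 -0.04 0 0 0;0.0854 0 0 0 0 0 0;0.0854 0 0 0 0 0 0'
python3 - <<'E'
from h import *
go([473,200,200],158)
f=grab('wrist','w6.png'); im=f['color']
g=cv2.GaussianBlur(cv2.cvtColor(im,cv2.COLOR_RGB2HSV),(3,3),0)
m=cv2.inRange(g,(8,90,40),(30,255,255)); m[:,:200]=0; m[:,440:]=0
cs,_=cv2.findContours(m,cv2.RETR_EXTERNAL,cv2.CHAIN_APPROX_NONE)
k=max(cs,key=cv2.contourArea); e=cv2.fitEllipse(cv2.convexHull(k)); print(e,onz(f,*e[0],110).round(1),onz(f,*e[0],100).round(1))
E
```

```text
t: 9.52
ee_pos: [605.6, 109.3, 212.4]
orientation: [-180.0, 0.4, 178.0]
force: [-0.3, -0.4, 0.1]
gripper_width: 85.5
finger_force: 0.0
{'t': 9.52, 'ee_pos': [605.56, 109.27, 212.44], 'orientation': [-179.99, 0.39, 178.01], 'force': [-0.34, -0.41, 0.07], 'gripper_width': 85.52, 'joints': [2.44, 21.33, 8.0, 76.29, -0.04, 4.43]}
shift(m) before turn [0.1357 0.0861 0.0115] after turn [0.1569 0.0345 0.0124] turn [0.001  0.0067 0.3492]
((316.91131591796875, 229.0731658935547), (72.52740478515625, 74.06482696533203), 4.653965473175049) [602.5 109.4 110. ] [605.7 109.3 100. ]
```

View pics/w6.png

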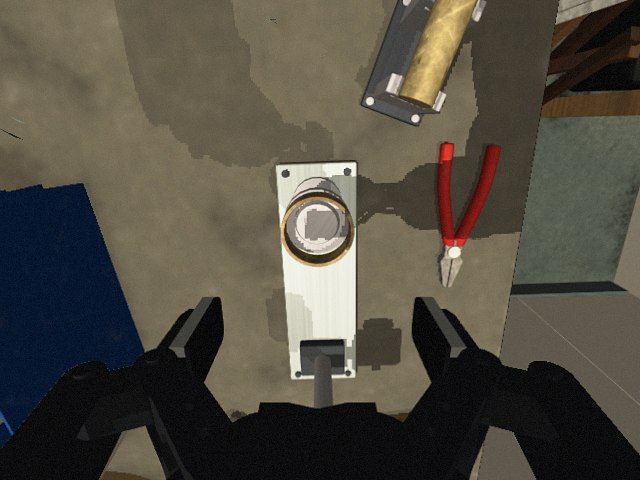

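Bush sits over the spigot, (317,229), upright and flat. Plate corners: (276,165), (357,161), (355,378), (298,377). Compute the rig axis and go above the bar.

```bash
python3 - <<'E'
from h import *
f=grab('wrist')
c=[onz(f,*p,10)[:2] for p in((276,163),(357,161),(356,379),(293,379))]; print(np.round(c,1).tolist())
for a,b in((0,3),(1,2)): d=c[b]-c[a]; print(np.degrees(np.arctan2(d[1],d[0])))
d=c[1]-c[0]; print(np.degrees(np.arctan2(d[1],d[0]))-90, (c[0]+c[1])/2)
E
python3 -m creep '0.0854 0 0 0 0 0 0.105;0.0854 0 0 0 0 0 0.105;0.0854 0 0 0 0 0.006 0.105;0.0854 0.039 0.01 0 0 0 0;0.0854 0.039 0.01 0 0 0 0;0.0854 0.039 0.01 0 0 0 0;0.0854 0.039 0.01 0 0 0 0;0.0854 0 0 0 0 0 0;0.0854 0 0 0 0 0 0'
python3 - <<'E'
from h import *
go([473,202,90],160)
f=grab('wrist'); im=f['color']
hsv=cv2.cvtColor(im,cv2.COLOR_RGB2HSV); m=cv2.inRange(hsv,(14,80,60),(32,255,255))
cs,_=cv2.findContours(m,cv2.RETR_EXTERNAL,cv2.CHAIN_APPROX_NONE)
for k in sorted(cs,key=cv2.contourArea)[-2:]:
    r=cv2.minAreaRect(k); q=cv2.boxPoints(r); print(r,q.round(0).tolist(),[onz(f,*p,84).round(1)[:2].tolist() for p in q],onz(f,*r[0],90).round(1))
cv2.imwrite('pics/w7.png',im[:,:,::-1])
E
```

```text
[[560.4, 69.3], [561.3, 151.4], [834.1, 151.0], [831.2, 70.7]]
0.3064192126483923
-0.08368611797722354
-0.6222832604220372 [560.82375828 110.3219949 ]
t: 10.37
ee_pos: [469.6, 201.2, 209.2]
orientation: [-179.9, -0.3, 160.1]
force: [0.4, 0.1, 0.0]
gripper_width: 85.4
finger_force: 0.0
{'t': 10.37, 'ee_pos': [469.56, 201.21, 209.21], 'orientation': [-179.92, -0.35, 160.12], 'force': [0.37, 0.06, 0.01], 'gripper_width': 85.45, 'joints': [13.7, 11.65, -6.25, 72.43, 0.13, 33.58]}
shift(m) before turn [-0.0037  0.0021  0.1192] after turn [-0.003   0.0019  0.1192] turn [-0.0013 -0.006   0.0021]
((319.4217834472656, 231.9716339111328), (33.304256439208984, 98.36067962646484), 1.5074357986450195) [[301.0, 281.0], [304.0, 182.0], [337.0, 183.0], [335.0, 282.0]] [[512.2, 171.3], [431.4, 204.1], [441.2, 229.1], [523.1, 198.8]] [473.2 202.2  90. ]
((574.0, 86.5), (137.0, 130.0), 90.0) [[509.0, 18.0], [639.0, 18.0], [639.0, 155.0], [509.0, 155.0]] [[371.7, 380.7], [402.5, 468.5], [501.1, 462.1], [466.0, 363.9]] [431.7 414.5  90. ]
```

```bash
python3 - <<'E'
from h import *
f=grab('wrist')
A=onz(f,318,281.5,97)[:2];print(A.round(1))
for z in(70,77,84):
  B=onz(f,320.5,182.5,z)[:2]; print(z,B.round(1),((A+B)/2).round(1),np.hypot(*(A-B)).round(1),np.degrees(np.arctan2(*(A-B)[::-1])))
go([473,202.3,66],158.8)
E
```

```text
[513.3 186.3]
70 [439.5 215.4] [476.4 200.8] 79.4 -21.49223920840355
77 [438.4 215.7] [475.9 201. ] 80.5 -21.424897947864086
84 [437.3 216. ] [475.3 201.1] 81.6 -21.359372022361573
{'t': 10.47, 'ee_pos': [471.65, 200.17, 209.12], 'orientation': [-179.93, -0.31, 159.98], 'force': [-0.92, -0.42, -0.25], 'gripper_width': 85.68, 'joints': [13.54, 11.77, -6.1, 72.42, 0.11, 33.56]}
shift(m) before turn [-0.0013  0.0026  0.1431] after turn [-0.0005  0.0025  0.1431] turn [-0.0012 -0.0054  0.0206]
```

```bash
python3 -m creep '0.0854 0 0 0 -0.001 -0.0054 0.024;0.0854 -0.004 0.0025 0.02 0 0 0;0.0854 0 0 0.03 0 0 0;0.0854 0 0 0.03 0 0 0;0.0854 0 0 0.02 0 0 0;0.0854 0 0 0 0 0 0;0.0854 0 0 0 0 0 0'
python3 -c "
from h import *
go([476,201,64],158.6)"
```

```text
t: 11.05
ee_pos: [476.5, 200.3, 108.8]
orientation: [-179.9, -0.1, 158.5]
force: [-0.6, 0.4, 1.5]
gripper_width: 85.0
finger_force: 0.0
{'t': 11.05, 'ee_pos': [476.53, 200.31, 108.82], 'orientation': [-179.93, -0.1, 158.5], 'force': [-0.64, 0.36, 1.46], 'gripper_width': 85.04, 'joints': [13.49, 15.59, -16.28, 58.25, -0.0, 34.99]}
shift(m) before turn [0.0007 0.0005 0.0448] after turn [0.0007 0.0005 0.0448] turn [-0.0013 -0.0018 -0.0017]
```

```bash
python3 -m creep '0.0854 0.0005 0.0005 0.02 0 0 0;0.0854 0 0 0.02 0 0 0;0.0854 0 0 0.005 0 0 0;0.0854 0 0 0 0 0 0;0.01 0 0 0 0 0 0;0.01 0 0 0 0 0 0;0.01 0 0 0 0 0 0;0.01 0 0 0 0 0 0;0.01 0 0 0 0 0 0;0.01 0 0 0 0 0 0'
python3 -m creep '0.01 0 0 0 0 0 0;0.01 0 0 0 0 0 0;0.01 0 0 0 0 0 0'
```

```text
t: 11.88
ee_pos: [476.4, 201.7, 65.6]
orientation: [180.0, 0.1, 158.6]
force: [-1.1, -1.6, 5.1]
gripper_width: 27.1
finger_force: 59.0
t: 12.13
ee_pos: [476.4, 201.7, 65.6]
orientation: [180.0, 0.1, 158.6]
force: [-1.7, -1.5, 5.2]
gripper_width: 27.5
finger_force: 59.0
```

```bash
python3 -m creep '0.01 0 0 -0.01 0 0 0;0.01 0 0 -0.02 0 0 0;0.01 0 0 -0.03 0 0 0;0.01 0 0 -0.03 0 0 0;0.01 0 0 -0.03 0 0 0;0.01 0 0 -0.015 0 0 0;0.01 0 0 0 0 0 0'
python3 - <<'E'
from h import *
go([605,109.5,200],180)
f=grab('wrist'); im=f['color']
hsv=cv2.cvtColor(im,cv2.COLOR_RGB2HSV); m=cv2.inRange(hsv,(14,80,60),(32,255,255))
cs,_=cv2.findContours(m,cv2.RETR_EXTERNAL,cv2.CHAIN_APPROX_NONE)
for k in sorted(cs,key=cv2.contourArea)[-2:]: print(cv2.boundingRect(k),cv2.contourArea(k),cv2.minAreaRect(k))
cv2.imwrite('pics/w8.png',im[:,:,::-1])
E
```

```text
t: 12.72
ee_pos: [477.1, 202.2, 203.7]
orientation: [179.8, 0.3, 158.6]
force: [-0.2, -0.4, -4.6]
gripper_width: 27.0
finger_force: 60.1
{'t': 12.72, 'ee_pos': [477.13, 202.17, 203.68], 'orientation': [179.78, 0.3, 158.59], 'force': [-0.24, -0.43, -4.58], 'gripper_width': 27.04, 'joints': [13.68, 12.03, -6.57, 71.02, 0.01, 35.09]}
shift(m) before turn [-0.1529 -0.0396  0.0043] after turn [-0.1279 -0.0927  0.0037] turn [ 0.0028  0.006  -0.3737]
(507, 0, 133, 123) 3713.0 ((572.9999389648438, 60.99999237060547), (121.99998474121094, 131.99996948242188), 90.0)
(279, 221, 74, 188) 11547.5 ((315.58587646484375, 314.40740966796875), (70.69773864746094, 187.25253295898438), 1.2018331289291382)
```

View pics/w8.png

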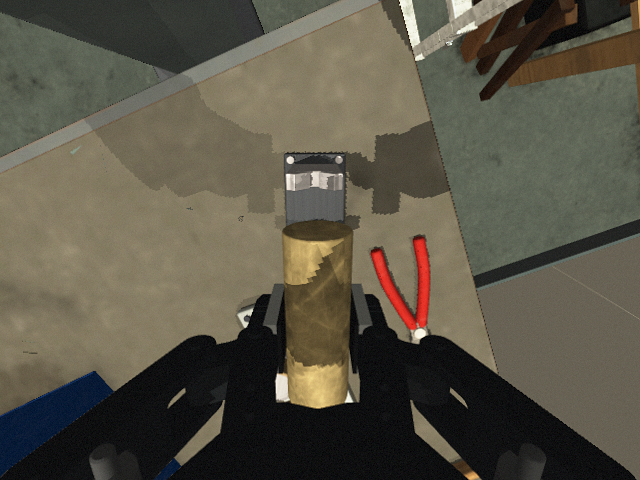

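View 8: the bar is held lengthwise between the fingers, its near end face from row 221 (bottom) to ~240 (top). I'll compute the bar's offset in the grip.

```bash
python3 - <<'E'
from h import *
f=grab('wrist'); s=sensors.read_state(); T=R.from_euler('xyz',s['orientation'],degrees=True)
z=s['ee_pos'][2]+18.4
for u,v,zz in((317.5,240,z+14),(317.5,221.5,z-13),(283,231,z),(353,231,z),(317,405,z+14)): print(T.inv().apply(onz(f,u,v,zz)-s['ee_pos']).round(1))
g=grab('side'); im=g['color']; hsv=cv2.cvtColor(im,cv2.COLOR_RGB2HSV)
cv2.imwrite('pics/s8.png',im[:,:,::-1])
m=cv2.inRange(hsv,(14,70,60),(32,255,255)); m[:100]=0;m[230:]=0;m[:,:200]=0;m[:,330:]=0
cs,_=cv2.findContours(m,cv2.RETR_EXTERNAL,cv2.CHAIN_APPROX_NONE)
for k in sorted(cs,key=cv2.contourArea)[-3:]: print(cv2.boundingRect(k),cv2.minAreaRect(k))
print(proj(g,s['ee_pos']+[0,0,18.4]))
E
```

```text
[ 40.8   1.  -32.4]
[39.8  1.  -5.4]
[ 39.6 -12.6 -18.4]
[ 39.6  15.  -18.4]
[-33.4   0.7 -32.4]
(235, 196, 14, 13) ((241.35000610351562, 202.4500274658203), (9.998459815979004, 13.59439754486084), 74.74488067626953)
(200, 207, 17, 15) ((208.80404663085938, 214.57431030273438), (10.346039772033691, 20.692079544067383), 35.53767776489258)
(200, 100, 130, 114) ((264.5, 156.5), (113.0, 129.0), 90.0)
[261.13172059 156.77826979]
```

```bash
python3 -m creep '0.01 0 0 0 0 0 -0.12;0.01 0 0 0 0 0 -0.12;0.01 0 0 0 0.0028 0.006 -0.134;0.01 0 0 0 0 0 0;0.01 -0.032 -0.023 0 0 0 0;0.01 -0.032 -0.023 0 0 0 0;0.01 -0.032 -0.023 0 0 0 0;0.01 -0.032 -0.023 0 0 0 0;0.01 0 0 0 0 0 0;0.01 0 0 0 0 0 0' || true
python3 - <<'E'
from h import *
f=grab('scene'); g=grab('side')
for P in([758.5,109.5,200],[604.5,109.5,90],[604.5,109.5,110]): print(proj(f,P).round(1),proj(g,P).round(1))
a=cv2.imread('pics/scene0.png'); s=cv2.cvtColor(a,cv2.COLOR_BGR2GRAY)[190:222,180:215]; 
k=(s<60).astype(np.uint8); n,l,stt,c=cv2.connectedComponentsWithStats(k); print([(stt[i].tolist(),(c[i]+[180,190]).round(1).tolist()) for i in range(1,n) if stt[i][4]>15])
E
python3 -c "
from h import *
go([604.5,109.5,182],180)"
```

```text
[193.3 208.3] [364.  171.6]
[226.4 286. ] [308.7 209.4]
[225.3 280.6] [308.7 203.1]
[([5, 10, 17, 14, 97], [192.2, 205.2])]
{'t': 12.97, 'ee_pos': [475.14, 201.56, 198.18], 'orientation': [-179.93, -0.1, 158.58], 'force': [-0.27, -0.86, -4.3], 'gripper_width': 27.26, 'joints': [13.66, 12.3, -7.03, 70.79, 0.0, 35.08]}
shift(m) before turn [-0.1541 -0.0384  0.016 ] after turn [-0.1294 -0.0921  0.0162] turn [-0.0009 -0.0019 -0.3738]out of range
```

```bash
python3 -m creep '0.01 0 0 0 0 0 -0.12;0.01 0 0 0 0 0 -0.12;0.01 0 0 0 0 0 -0.12;0.01 0 0 0 -0.001 -0.002 -0.016;0.01 0 0 0 0 0 0;0.01 -0.032 -0.023 0 0 0 0;0.01 -0.032 -0.023 0 0 0 0;0.01 -0.032 -0.023 0 0 0 0;0.01 -0.03 -0.021 0 0 0 0;0.01 0 0 0 0 0 0'
python3 -c "
from h import *
go([604.5,109.5,182],180.2)"
```

```text
t: 13.8
ee_pos: [606.7, 108.0, 198.0]
orientation: [-180.0, 0.2, 179.7]
force: [-1.6, 0.0, -5.2]
gripper_width: 27.1
finger_force: 60.3
{'t': 13.8, 'ee_pos': [606.71, 108.0, 198.02], 'orientation': [-179.99, 0.18, 179.66], 'force': [-1.63, 0.03, -5.18], 'gripper_width': 27.11, 'joints': [2.31, 21.81, 6.64, 74.66, -0.02, 2.65]}
shift(m) before turn [0.0023 0.0015 0.016 ] after turn [0.0022 0.0015 0.016 ] turn [-0.0003  0.0031 -0.0094]
```

```bash
python3 -m creep '0.01 0.003 0.001 0.006 0 0.003 -0.008;0.01 0 0 0.006 0 0 0;0.01 0 0 0.004 0 0 0;0.01 0 0 0 0 0 0;0.01 0 0 0 0 0 0;0.01 0 0 0 0 0 0'
python3 - <<'E'
from h import *
go([603.5,109,181.6],180.2)
f=grab('wrist'); s=sensors.read_state(); T=R.from_euler('xyz',s['orientation'],degrees=True)
z=s['ee_pos'][2]+18.4
im=f['color']; cv2.imwrite('pics/w9.png',im[:,:,::-1])
hsv=cv2.cvtColor(im,cv2.COLOR_RGB2HSV); m=cv2.inRange(hsv,(14,80,60),(32,255,255))
cs,_=cv2.findContours(m,cv2.RETR_EXTERNAL,cv2.CHAIN_APPROX_NONE); k=max(cs,key=cv2.contourArea); print(cv2.boundingRect(k),cv2.minAreaRect(k))
# white plate front corners
w=cv2.inRange(hsv,(0,0,170),(179,50,255)); w[:130]=0; cs,_=cv2.findContours(w,cv2.RETR_EXTERNAL,cv2.CHAIN_APPROX_NONE); 
for k in sorted(cs,key=cv2.contourArea)[-3:]:
  r=cv2.boundingRect(k); print(r)
  y=r[1]+r[3]//2; P=k.reshape(-1,2); print('extremes',P[P[:,0].argmin()],P[P[:,0].argmax()],P[P[:,1].argmin()])
E
```

```text
t: 14.3
ee_pos: [598.8, 113.6, 184.5]
orientation: [179.9, 0.0, -179.4]
force: [0.9, 0.1, -3.0]
gripper_width: 27.3
finger_force: 60.3
{'t': 14.3, 'ee_pos': [598.82, 113.64, 184.46], 'orientation': [179.93, 0.02, -179.39], 'force': [0.94, 0.1, -3.01], 'gripper_width': 27.29, 'joints': [2.83, 21.52, 4.21, 72.66, 0.07, 2.21]}
shift(m) before turn [-0.0046 -0.0047  0.0029] after turn [-0.0047 -0.0047  0.0029] turn [0.0012 0.0004 0.0072]
(270, 210, 83, 199) ((311.0, 309.0), (82.0, 198.0), 0.0)
(276, 353, 14, 49)
extremes [276 377] [289 401] [286 353]
(442, 269, 22, 43)
extremes [442 284] [463 286] [448 269]
(270, 175, 86, 67)
extremes [270 175] [355 190] [270 175]
```

```bash
python3 -m creep '0.01 -0.003 -0.003 0.003 0.001 0 0.006;0.01 0 0 0 0 0 0;0.01 0 0 0 0 0 0;0.01 0 0 0 0 0 0'
python3 - <<'E'
from h import *
for i in range(3): go([603.5,109,181.6],180.2); f=grab('wrist')
cv2.imwrite('pics/w10.png',f['color'][:,:,::-1])
g=cv2.cvtColor(f['color'],cv2.COLOR_RGB2GRAY).astype(float)
# front edge of plate (bench->white) by column, and side edges by row
E=[]
for u in (285,300,315,330,345): 
    c=g[140:215,u]; E.append((u,140+np.argmax(np.diff(c))))
S=[]
for v in (195,205,212):
    r=g[v,240:390]; S.append((v,240+np.argmax(np.diff(r)),240+np.argmin(np.diff(r))))
print(E,S)
print([onz(f,u,v,10)[:2].round(1).tolist() for u,v in E]); print([(onz(f,a,v,10)[1].round(1),onz(f,b,v,10)[1].round(1)) for v,a,b in S])
E
```

```text
t: 14.68
ee_pos: [602.3, 110.0, 181.0]
orientation: [180.0, -0.0, -179.8]
force: [-1.0, 0.1, -3.8]
gripper_width: 27.3
finger_force: 60.3
{'t': 14.68, 'ee_pos': [602.26, 110.0, 180.97], 'orientation': [179.99, -0.01, -179.77], 'force': [-0.97, 0.06, -3.77], 'gripper_width': 27.31, 'joints': [2.5, 21.89, 4.27, 72.39, 0.01, 2.27]}
shift(m) before turn [-0.0012 -0.001  -0.0006] after turn [-0.0012 -0.001  -0.0006] turn [ 0.0002 -0.0002  0.0005]
{'t': 14.73, 'ee_pos': [602.25, 110.03, 181.04], 'orientation': [179.99, -0.01, -179.77], 'force': [-0.61, 0.28, -4.37], 'gripper_width': 27.19, 'joints': [2.5, 21.89, 4.28, 72.39, 0.01, 2.27]}
shift(m) before turn [-0.0012 -0.001  -0.0006] after turn [-0.0012 -0.001  -0.0006] turn [ 0.0002 -0.0002  0.0006]
{'t': 14.78, 'ee_pos': [602.23, 110.04, 181.01], 'orientation': [179.99, -0.01, -179.77], 'force': [0.44, 0.66, -3.73], 'gripper_width': 27.22, 'joints': [2.5, 21.89, 4.27, 72.39, 0.01, 2.27]}
shift(m) before turn [-0.0013 -0.001  -0.0006] after turn [-0.0013 -0.001  -0.0006] turn [ 0.0002 -0.0002  0.0006]
[(285, np.int64(185)), (300, np.int64(206)), (315, np.int64(203)), (330, np.int64(172)), (345, np.int64(172))] [(195, np.int64(273), np.int64(318)), (205, np.int64(273), np.int64(324)), (212, np.int64(291), np.int64(288))]
[[576.2, 79.8], [596.5, 93.8], [593.5, 108.2], [563.9, 122.2], [563.8, 136.3]]
[(np.float64(68.1), np.float64(111.1)), (np.float64(67.7), np.float64(116.9)), (np.float64(84.9), np.float64(82.0))]
```

```bash
python3 -m creep '0.01 -0.001 -0.0007 -0.0006 0 0 0;0.01 0 0 0 0 0 0;0.01 0 0 0 0 0 0;0.01 0 0 0 0 0 0'
python3 - <<'E'
from h import *
go([603.5,109,181.6],180)
f=grab('wrist'); hsv=cv2.cvtColor(f['color'],cv2.COLOR_RGB2HSV); m=cv2.inRange(hsv,(8,90,40),(30,255,255)); print((m[225:300,240:400]>0).sum())
print(ticket.finish_job())
E
```

```text
t: 15.17
ee_pos: [603.2, 109.4, 181.6]
orientation: [180.0, -0.0, -179.8]
force: [0.3, 0.3, -4.2]
gripper_width: 27.1
finger_force: 60.3
{'t': 15.17, 'ee_pos': [603.24, 109.38, 181.63], 'orientation': [179.99, -0.01, -179.76], 'force': [0.35, 0.31, -4.24], 'gripper_width': 27.12, 'joints': [2.43, 21.96, 4.47, 72.52, 0.01, 2.2]}
shift(m) before turn [-0.0003 -0.0004  0.    ] after turn [-0.0003 -0.0004  0.    ] turn [ 0.0002 -0.0001  0.0042]
5531
the job is handed in; nothing more can be done
None
```

The job is handed in after about 15 s on the robot's clock: the bush is upright over the spigot and the arm is holding the bar level above the pedestal at lens height, pointing at the lens (aim and centring estimated from the pictures, good to a few mm and about a degree); no verdict came back.

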